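# Free the ratchet pawl of the bench press and bring its lever down on the mould

### The job

The ram of the small green arbor press is held up by its ratchet. With the fingertips, press the red thumb pad of the pawl down until the pawl snaps over and stays clear of the teeth, then push the lever down by its black grip until the ram's foot sits firmly on the blue-lidded mould, and leave the press closed like that with the pawl still free. Only press and push, forcing and lifting nothing, and leave the mould and everything else on the bench where they are.

Things in the scene. Friction and masses are not known exactly. Their poses are not given: they have to be found in the camera images.
- press: green cast bench arbor press, bolted down: foot 200 x 105 x 22 mm; frame 246 mm high, 25 mm to either side of the origin, 48 mm ahead of it to 98 mm behind. Origin on the bench under the pinion shaft, which is 200 mm up. Own +z up; own -x is its front (the way the lever reaches); own -y is the side with ratchet wheel, pawl and lever, which stand clear of the frame
- pawl_pad (a point): centre of the top face of the pawl's red thumb pad (28 mm front to back, 30 mm wide, 6 mm thick), behind the wheel, about 260 mm above the bench, open from above. The frame's side is 21 mm from this point (to the press's own +y). The pawl's pin is 62 mm nearer the press's front and 20 mm lower; the pad turns about it in the press's own x-z plane and goes down 23 mm and 3 mm back in all
- pawl (a joint): pawl angle, rad, growing as the pad is pressed down: 0 to 0.05 = nose in the teeth, 0.36 = thrown fully clear, at its stop. An over-centre spring flips it: released below about 0.17 it springs back in; beyond that it snaps clear by itself and stays. It takes about 4 N on the pad. The nose is out of the teeth above about 0.15
- lever (a joint): lever angle, rad, growing as it comes down: 0 = 50 degrees above level, 0.87 level, 1.40 ram's foot just on the mould, hard end 1.75. Starts between about 0.1 and 0.6. With the pawl in, it goes down only to the next tooth (0.26 rad apart) and stops. Freed, it does not fall: it is stiff, stays where left and takes 2 to 4 N at the grip. It drives the ram down 16 mm per rad
- lever_grip (a point): point on the axis of the lever's black round grip, 165 mm from the turning axis, half-way along it (grip 26 mm thick, from 120 to 210 mm out). It moves with the lever, from about 310 mm above the bench at the start to about 118 mm at the end. Push on it from above, following its arc
- lever_axis (a point): the lever's turning axis in the plane in which the lever swings (60 mm to the press's own -y side, 200 mm above the bench). The axis lies along the press's own y, so the lever swings in the press's own x-z plane, ahead of the press's front
- ram: the press's vertical steel ram, 22 mm square with a round foot 36 mm across; same origin and axes as the press when fully up, and it moves straight down with the lever
- ram_foot (a point): centre of the flat underside of the ram's foot; 69 mm above the bench when it sits on the mould. It bears firmly, and stays so, once the lever has been pushed on against the mould with some 5 to 10 N at the grip
- mould: loose aluminium mould block with a blue lid, 60 x 46 x 34 mm, 0.32 kg, standing on the press's round anvil plate (35 mm above the bench) under the ram; origin at the centre of its underside
- spare_mould: a second, loose mould block of the same size and shape as the one in the press (60 x 46 x 34 mm) but with a brass lid, standing on the bench beside the press foot; origin at the centre of its underside; to be left alone
- bangle: loose brass bangle, 68 mm across, 10 mm high, lying on the bench ahead of the press foot, under the lever; origin at the centre of its underside; to be left alone
- hammer: loose hammer lying on the bench, 240 mm long, wooden handle, steel head; origin half-way along it; to be left alone
- bench_block: loose steel bench block on a black rubber pad, 75 x 75 x 30 mm; origin at the centre of its underside; to be left alone
- ring_stick: loose upright steel ring-sizing stick, 140 mm high on a round foot of 72 mm; origin at the centre of its underside; to be left alone
- jar: loose amber glass jar with a brass lid, 60 mm across, 62 mm high; origin at the centre of its underside; to be left alone
- sprayer: loose blue spray bottle with red collar and white head, 72 mm across, 158 mm high; origin at the centre of its underside; to be left alone
There are look-alikes about, which are no part of the job. Leave any purple look-alike of the mould alone.

How it is judged:
On the way, in this order (a step that is already met when the one before it is completed fails the run):
1. the pawl is thrown clear of the teeth while the lever is still up (value of joint pawl above 0.28 rad and value of joint lever below 0.95 rad), for 0.2 s.
2. the lever is down and the ram's foot bears on the mould (value of joint pawl above 0.28 rad and value of joint lever above 1.37 rad and contact force between ram and mould above 4 N), for 0.2 s.
At the end, for the whole second after the job is handed in: The pawl stays thrown clear (above 0.28 rad), the lever rests at its lower position (above 1.37 rad, not moving), and the ram's foot presses on the mould with more than 4 N; the mould stands flat on the anvil under the foot (all of step 2 and velocity of joint lever between -0.02 and 0.02 rad/s and horizontal distance between ram_foot and mould below 0.014 m and angle between mould's own z axis and vertical below 0.03 rad); the robot touches nothing.
It fails at once if the lever was driven down past its teeth with the pawl still in them (value of joint pawl below 0.1 rad and value of joint lever above 0.95 rad).
It fails at once if the lever was lifted to its top instead of pushed down (value of joint lever below 0.02 rad).
It fails at once if the press was forced (over 60 N from the fingers) (contact force between the fingers and press above 60 N).
It fails at once if the mould was shifted or lifted by more than 8 mm (distance of mould from where it was at the start of the episode above 0.008 m).
It fails at once if something else on the bench was lifted or moved by more than 20 mm (distance of any of spare_mould, bangle, hammer, bench_block, ring_stick, jar, sprayer from where it was at the start of the episode above 0.02 m).
It also fails if it takes over 42 s, if anything falls off the work surface, if the arm or the gripper's body presses on something with over 40 N, if the wrist force passes 120 N, or if a joint passes its speed limit or range.

### The arm

A 7-joint arm with a two-finger parallel gripper is mounted at the origin on the work surface. World frame = base frame: x ahead of the robot, y to its left, z up, the work surface at z = 0. Lengths are in m, angles in rad, forces in N, time in s.
With the tool pointing down it reaches from about 0.4 to 0.85 m from the base axis. Payload 4.4 kg.
Tool frame: the origin (TCP) lies on the centre line of the jaws, within the pads' length; the fingertips stand 25 mm ahead of it and the grasp point (between the pads) lies 6 mm ahead of it; z points along the fingers, y is the direction in which the jaws open and shut (so a half turn about z gives the same grasp; the last joint's range is limited). The gripper opens to 94 mm and grips with 3 to 60 N. Pads are 16 mm wide; open, the fingers measure 119 mm over their backs; the gripper's body (75 mm by 177 mm) begins 78 mm behind the grasp point.
Start: joints at [1.183, 0.628, 0.038, 1.517, -0.027, 0.996, -0.02], TCP at [0.206, -0.617, 0.23] pointing down, gripper open.
Joint ranges: [-3.06, 3.06], [-0.37, 2.12], [-1.25, 1.32], [0.18, 2.47], [-1.1, 4.24], [0.23, 1.98], [-2.94, 2.94]. Speed limits (rad/s): [2.57, 2.57, 3.14, 3.14, 3.14, 3.14, 3.14].

### API

Orientations are given as a unit quaternion [w, x, y, z].
In Python, from cell import arm, viewer gives the robot as it stands.
- The arm moves only by the shell command python3 -m pendant 'ROWS' [FORCE]. ROWS is JSON, a list of rows, each a list of 7 numbers: the shift along the tool's x, y, z as a fraction of full scale, then the turn, a rotation vector about the tool's x, y, z as a fraction of full scale, then the opening, from -1 (shut) to 1 (fully open). A call has 1 to 10 rows; each row shifts and turns the commanded pose from where the row before left it, along the tool's axes as they then stand; what a row does not reach is not made up. Full scale, the value 1, is 0.12 m for a shift and pi rad for a turn. A row lasts 1/10 s, in which the tool goes at most 50 mm and 8.59 degrees, less where a joint would pass 70% of its speed; a pose out of reach is approached as far as the arm can. A call with a number of a shift or a turn outside -1 to 1 is refused whole. A call with a gripper value outside its range is refused whole. The fingers move at their own pace and stop on an object; FORCE is the grip in N (left out, the last holds). Time passes only in rows, so rows that do not move let the fingers close. It gives the time, the measured TCP pose, the force and the opening at its end, in the units of the state.
- arm.read_state(): the state, without advancing time (a new reading comes with each control period).
- viewer.snapshot(name): name is "side" or "top"; returns the picture (384x512x3 uint8, blue, green, red); there is no depth.
- viewer.calibration(name): a dict with "vfov" (degrees; the focal length in pixels is half the picture's height over the tangent of half this angle, whatever the lens; pixels are square), "cx", "cy" (the principal point, pixels), "world_from_camera" (4x4, takes a point from camera to world coordinates). Camera axes: x right, y down, z forward; pixel columns grow to the right and rows downward; lengths in m; the calibration is good to about 2 mm. A picture is of the moment at which its call begins. calibration takes no time and is no camera call.
- arm.job_done(): hands the job in, once; it reports no verdict.
The state is a dict: "time_s": time; "joint_positions": joint angles; "joint_vel": joint speeds; "tau": joint torques, N m; "tool_pos": TCP position; "tool_rot": TCP orientation; "wrist_force": force on the tool from outside, world axes, zero at the start; "torque": the same for the moment, N m; "finger_gap": finger opening in m.
Only numpy, scipy, OpenCV 4.12 (cv2) and the standard library are available. Lean on these libraries where they do the work, as an engineer would, in place of code of your own. Each camera call takes 0.05 s, during which the arm holds its last target. There are 200 camera calls.

## Working session

There is one attempt and no reset: what is moved stays moved. The work goes in short steps, Python scripts to look and compute and a shell command to move; the robot and the scene stay as the last step left them, time stands still between calls to the robot, and variables do not carry over. Pictures are saved under pics/ and viewed, about 8 in all and at most 12, crops included, and the job is handed in when it is done.

```bash
mkdir -p pics; ls
python3 - <<'E'
from cell import arm, viewer
import cv2,numpy as np
s=arm.read_state(); print({k:np.round(v,3).tolist() for k,v in s.items()})
for n in("side","top"):
    im=viewer.snapshot(n); cv2.imwrite(f"pics/{n}0.png",im)
    c=viewer.calibration(n); print(n,c["vfov"],c["cx"],c["cy"]); print(np.round(c["world_from_camera"],3))
E
```

```text
pics
{'time_s': 0.0, 'joint_positions': [1.183, 0.629, 0.038, 1.518, -0.027, 0.996, -0.02], 'joint_vel': [-0.0, 0.001, 0.001, 0.001, -0.001, 0.0, -0.0], 'tau': [-0.001, -54.974, 1.143, -18.664, -0.052, 0.024, 0.0], 'tool_pos': [0.205, -0.616, 0.23], 'tool_rot': [-0.001, 0.987, 0.16, -0.0], 'wrist_force': [0.475, -0.012, -0.527], 'torque': [0.016, -0.04, 0.014], 'finger_gap': 0.094}
side 46.698457299387776 256.7433454167774 198.00134164142113
[[ 0.135 -0.773  0.62  -0.36 ]
 [-0.991 -0.103  0.087 -0.113]
 [-0.003 -0.626 -0.78   1.238]
 [ 0.     0.     0.     1.   ]]
top 48.533925222121596 254.92423821154492 189.3970605495696
[[-0.016 -0.997  0.078  0.355]
 [-1.     0.016  0.003 -0.011]
 [-0.004 -0.078 -0.997  1.508]
 [ 0.     0.     0.     1.   ]]
```

View pics/side0.png

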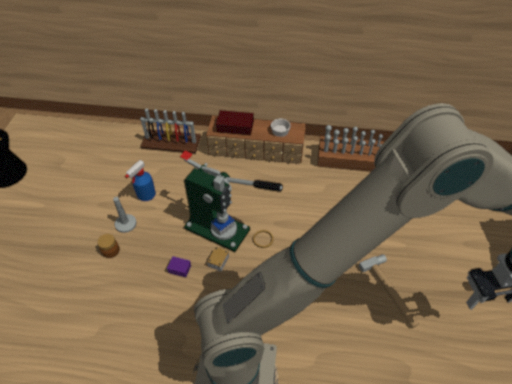

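View pics/top0.png

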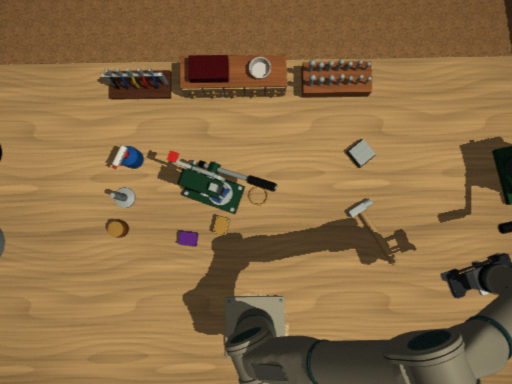

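```bash
cat > h.py <<'E'
from cell import arm, viewer
import cv2,numpy as np
def ray(n,uv):
    c=viewer.calibration(n);f=192/np.tan(np.radians(c["vfov"]/2));M=np.array(c["world_from_camera"])
    d=M[:3,:3]@np.array([(uv[0]-c["cx"])/f,(uv[1]-c["cy"])/f,1.]);return M[:3,3],d/np.linalg.norm(d)
def onz(n,uv,z):
    o,d=ray(n,uv);return o+d*(z-o[2])/d[2]
def tri(a,b):
    o1,d1=ray("side",a);o2,d2=ray("top",b)
    t=np.linalg.lstsq(np.c_[d1,-d2],o2-o1,rcond=None)[0]
    p,q=o1+t[0]*d1,o2+t[1]*d2;return (p+q)/2,np.linalg.norm(p-q)
def blobs(im,lo,hi,roi,amin=15):
    x0,y0,x1,y1=roi;h=cv2.cvtColor(im,cv2.COLOR_BGR2HSV)[y0:y1,x0:x1]
    m=cv2.inRange(h,np.array(lo),np.array(hi))
    n,_,st,ce=cv2.connectedComponentsWithStats(m)
    return [(np.round(ce[i]+[x0,y0],1).tolist(),st[i].tolist()) for i in range(1,n) if st[i,4]>=amin],m
E
python3 - <<'E'
from h import *
R={"side":(140,140,300,260),"top":(130,140,290,225)}
out=[]
for n in R:
    im=cv2.imread(f"pics/{n}0.png");x0,y0,x1,y1=R[n]
    out.append(cv2.resize(im[y0:y1,x0:x1],None,fx=5 if n=="top" else 4,fy=5 if n=="top" else 4,interpolation=cv2.INTER_CUBIC))
    for nm,lo,hi in(("red",(0,170,90),(6,255,255)),("red2",(174,170,90),(180,255,255)),("black",(0,0,0),(180,90,45)),("blue",(105,120,60),(125,255,255)),("green",(60,80,20),(90,255,255))):
        print(n,nm,blobs(im,lo,hi,R[n])[0])
    cv2.imwrite(f"pics/{n}0c.png",out[-1])
E
```

```text
side red [([186.0, 154.4], [41, 10, 11, 9, 67])]
side red2 []
side black [([266.6, 185.0], [114, 41, 26, 10, 154]), ([222.7, 201.5], [77, 50, 12, 24, 90]), ([207.2, 200.2], [62, 56, 12, 8, 17])]
side blue [([146.1, 186.9], [0, 33, 15, 27, 323]), ([222.4, 223.3], [72, 77, 22, 13, 111])]
side green [([207.2, 207.9], [45, 29, 64, 82, 1783]), ([292.2, 252.5], [150, 105, 6, 15, 31])]
top red [([172.4, 156.2], [37, 11, 12, 11, 89])]
top red2 []
top black [([201.4, 164.0], [69, 22, 6, 6, 24]), ([260.9, 182.7], [117, 36, 29, 14, 181]), ([221.4, 191.2], [89, 48, 5, 7, 17])]
top blue [([135.0, 157.8], [0, 7, 13, 21, 210]), ([225.3, 191.5], [93, 48, 6, 9, 28]), ([216.3, 199.3], [82, 57, 9, 6, 22])]
top green [([213.2, 167.4], [78, 23, 11, 11, 78]), ([206.4, 188.3], [48, 29, 65, 44, 1033])]
```

View pics/side0c.png

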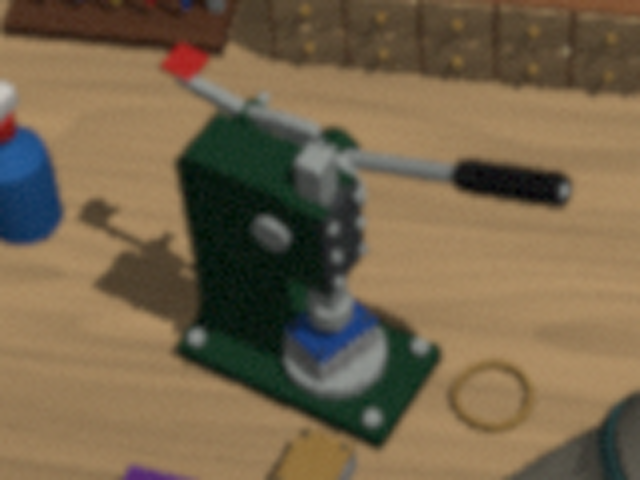

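View pics/top0c.png

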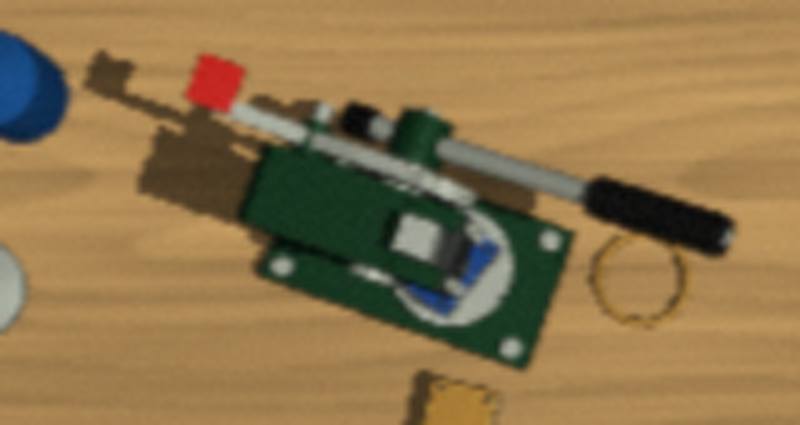

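The crops show the red pad at the end of the grey pawl arm, behind the wheel, at side (186,154) and top (172,156). The black grip is at side (267,185) and top (261,183). Possible confusions are the sprayer's red collar (side 147,168), the dark-red case (235,121), the rack's red drill (178,132), the lever's black stub (top 201,164), the brass spare mould (side 217,258) and the purple block (178,267). The pad I chose is the only one that belongs to the press.

Run:
```python
from h import *
pad,e=tri((186,154.4),(172.4,156.2));print("pad",pad.round(4),e)
g,e=tri((266.6,185),(260.9,182.7));print("grip",g.round(4),e)
print("pad on z=.26",onz("side",(186,154.4),.26).round(4),onz("top",(172.4,156.2),.26).round(4))
# foot outline: green foot in top view z=.022 corners (crop px /5)
C=[(130+574/5,140+233/5),(130+523/5,140+369/5),(130+258/5,140+270/5)]
P=[onz("top",c,.022) for c in C];print(np.round(P,4), [np.linalg.norm(P[i]-P[i+1]) for i in(0,1)])
f=P[1]-P[2];print("front yaw from foot edge",np.degrees(np.arctan2(f[1],f[0])))
f=P[1]-P[0];print("foot front edge",np.degrees(np.arctan2(f[1],f[0])))
d=g-pad;print("pad->grip az",np.degrees(np.arctan2(d[1],d[0])),d)
for n in("side","top"):
    im=cv2.imread(f"pics/{n}0.png");R=(240,165,300,200)
    h=cv2.cvtColor(im,cv2.COLOR_BGR2HSV)[165:200,245:300]
    m=cv2.inRange(h,np.array((0,0,0)),np.array((180,130,60)));y,x=np.nonzero(m);b=cv2.minAreaRect(np.c_[x+245,y+165].astype(np.float32));print(n,b,len(x))
```

```text
pad [0.5549 0.2335 0.2629] 0.0018406874827548542
grip [ 0.4727 -0.0255  0.2546] 0.0002873684600300543
pad on z=.26 [0.5577 0.2336 0.26  ] [0.5552 0.235  0.26  ]
[[0.4819 0.0282 0.022 ]
 [0.3873 0.0651 0.022 ]
 [0.4594 0.2498 0.022 ]] [np.float64(0.10148147451756434), np.float64(0.19823261929962316)]
front yaw from foot edge -111.33186754662071
foot front edge 158.70152089747296
pad->grip az -107.60246857034649 [-0.08216756 -0.25898626 -0.00830419]
side ((266.3297119140625, 185.27728271484375), (27.02747917175293, 7.59941291809082), 7.594643592834473) 188
top ((260.6499938964844, 182.55001831054688), (29.409183502197266, 7.589466094970703), 18.434947967529297) 218
```

```bash
python3 -m pendant '[[0,0,-0.2,0,0,-0.04,-1],[0,0,-0.2,0,0,-0.04,-1],[0,0,-0.2,0,0,-0.04,-1],[0,0,-0.2,0,0,-0.04,-1],[0,0,-0.2,0,0,-0.04,-1],[0,0,-0.2,0,0,-0.04,-1],[0,0,-0.2,0,0,-0.04,-1]]' 20
cat >> h.py <<'E'
from scipy.spatial.transform import Rotation as Ro
yaw=np.radians(-111.);F=np.array([np.cos(yaw),np.sin(yaw),0]);L=np.array([-np.sin(yaw),np.cos(yaw),0])
PAD=np.array([.5555,.2340,.261]);GRIP=np.array([.4727,-.0255,.2546])
AX=GRIP-.165*np.cos(np.arcsin(.0546/.165))*F;AX[2]=.2
def pose():
    s=arm.read_state();q=s["tool_rot"];return np.array(s["tool_pos"]),Ro.from_quat([*q[1:],q[0]]),s
def to(p,tip=True):
    "full-scale shift in tool axes bringing fingertip (or TCP) to p"
    t,R,s=pose();c=t+.025*R.as_matrix()[:,2]*tip
    print("tip",c.round(4),"axes az",np.degrees(np.arctan2(*R.as_matrix()[[1,0],:2])).round(1),"z",R.as_matrix()[:,2].round(3),"F",np.round(s["wrist_force"],2),"t",s["time_s"],"gap",s["finger_gap"])
    print("shift/0.12:",(R.inv().apply(p-c)/.12).round(3), "press frame mm (back,lat,up):",(1e3*np.array([-(p-c)@F,(p-c)@L,(p-c)[2]])).round(1))
E
python3 -c "
from h import *
to(PAD+[0,0,.12]); print(AX,F,L)"
```

```text
time_s: 0.8
tool_pos: [0.2054, -0.6163, 0.399]
tool_rot: [-0.0, 0.823, 0.567, 0.0]
wrist_force: [0.8, -0.7, 0.5]
finger_gap: 0.0414
tip [ 0.2054 -0.6163  0.374 ] axes az [ 69.1 -20.9] z [-0.     0.001 -1.   ] F [ 0.8  -0.67  0.54] t 0.8 gap 0.0414165264055396
shift/0.12: [ 7.66   0.201 -0.053] press frame mm (back,lat,up): [919.3  22.1   7. ]
[0.52849944 0.11986252 0.2       ] [-0.35836795 -0.93358043  0.        ] [ 0.93358043 -0.35836795  0.        ]
```

```bash
python3 -m pendant '[[0.38,0.1,0,0,0,0,-1],[0.38,0.1,0,0,0,0,-1],[0.38,0.1,0,0,0,0,-1],[0.38,0.1,0,0,0,0,-1],[0.38,0.1,0,0,0,0,-1],[0.38,0.1,0,0,0,0,-1],[0.38,0.1,0,0,0,0,-1],[0.38,0.1,0,0,0,0,-1],[0.38,0.1,0,0,0,0,-1],[0.38,0.1,0,0,0,0,-1]]'
python3 -m pendant '[[0.38,-0.08,0,0,0,0,-1],[0.38,-0.08,0,0,0,0,-1],[0.38,-0.08,0,0,0,0,-1],[0.38,-0.08,0,0,0,0,-1],[0.38,-0.08,0,0,0,0,-1],[0.38,-0.08,0,0,0,0,-1],[0.38,-0.08,0,0,0,0,-1],[0.38,-0.08,0,0,0,0,-1],[0,0,0,0,0,0,-1]]'
python3 -c "
from h import *
to(PAD+[0,0,.03])"
```

```text
time_s: 1.8
tool_pos: [0.4827, -0.233, 0.3983]
tool_rot: [-0.0, 0.825, 0.565, -0.0]
wrist_force: [0.9, -1.0, -0.7]
finger_gap: 0.0003
time_s: 2.7
tool_pos: [0.5411, 0.1414, 0.3981]
tool_rot: [-0.002, 0.822, 0.57, 0.001]
wrist_force: [-0.4, 0.2, -0.5]
finger_gap: 0.0007
tip [0.5411 0.1415 0.3731] axes az [ 69.5 -20.5] z [-0.001  0.005 -1.   ] F [-0.35  0.18 -0.49] t 2.7 gap 0.0006734720069435095
shift/0.12: [ 0.761 -0.156  0.688] press frame mm (back,lat,up): [ 91.5 -19.7 -82.1]
```

```bash
python3 -m pendant '[[0.26,-0.044,0.2,0,0,0,-1],[0.26,-0.044,0.2,0,0,0,-1],[0.26,-0.044,0.2,0,0,0,-1],[0,0,0.088,0,0,0,-1],[0,0,0,0,0,0,-1],[0,0,0,0,0,0,-1]]'
python3 - <<'E'
from h import *
to(PAD)
o=[]
for n,(x0,y0,x1,y1) in (("side",(140,120,240,200)),("top",(130,120,230,200))):
    o.append(cv2.resize(viewer.snapshot(n)[y0:y1,x0:x1],None,fx=4,fy=4,interpolation=cv2.INTER_CUBIC))
cv2.imwrite("pics/pad1.png",np.hstack(o))
E
```

```text
time_s: 3.3
tool_pos: [0.5617, 0.2244, 0.3162]
tool_rot: [0.001, 0.825, 0.564, -0.0]
wrist_force: [0.1, 0.4, -0.4]
finger_gap: 0.0003
tip [0.5617 0.2244 0.2912] axes az [ 68.7 -21.3] z [ 0.    -0.001 -1.   ] F [ 0.15  0.44 -0.39] t 3.3 gap 0.0003094152919540956
shift/0.12: [ 0.056 -0.077  0.252] press frame mm (back,lat,up): [  6.7  -9.2 -30.2]
```

View pics/pad1.png

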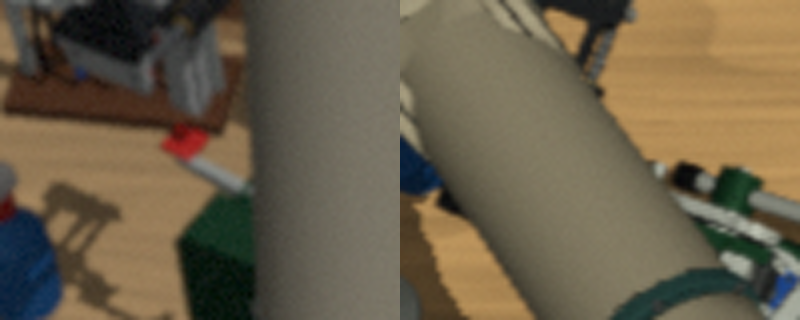

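```bash
python3 -m pendant '[[0.06,-0.06,0,0,0,0,-1],[0,0,0.1,0,0,0,-1],[0,0,0.1,0,0,0,-1],[0,0,0,0,0,0,-1],[0,0,0,0,0,0,-1]]'
python3 -c "
from h import *
to(PAD)"
python3 -m pendant '[[0,0,0.04,0,0,0,-1],[0,0,0.04,0,0,0,-1],[0,0,0.04,0,0,0,-1],[0,0,0,0,0,0,-1]]'
python3 - <<'E'
from h import *
to(PAD)
im=viewer.snapshot("side")[120:200,140:240]
cv2.imwrite("pics/pad2.png",cv2.resize(im,None,fx=5,fy=5,interpolation=cv2.INTER_CUBIC))
E
```

```text
time_s: 3.9
tool_pos: [0.5569, 0.2351, 0.2912]
tool_rot: [-0.0, 0.825, 0.565, -0.001]
wrist_force: [-0.8, -0.2, 0.2]
finger_gap: 0.0007
tip [0.5569 0.2351 0.2662] axes az [ 68.8 -21.2] z [-0.001 -0.001 -1.   ] F [-0.79 -0.16  0.2 ] t 3.9 gap 0.0006521992276176637
shift/0.12: [-0.013 -0.007  0.043] press frame mm (back,lat,up): [-1.5 -0.9 -5.2]
time_s: 4.3
tool_pos: [0.5582, 0.2377, 0.2784]
tool_rot: [-0.001, 0.825, 0.566, 0.003]
wrist_force: [1.4, 3.4, 5.3]
finger_gap: 0.0007
tip [0.5583 0.2378 0.2534] axes az [ 68.9 -21.1] z [ 0.003  0.004 -1.   ] F [1.38 3.44 5.31] t 4.3 gap 0.0006756755562260535
shift/0.12: [-0.038 -0.01  -0.064] press frame mm (back,lat,up): [-4.5 -1.3  7.6]
```

View pics/pad2.png

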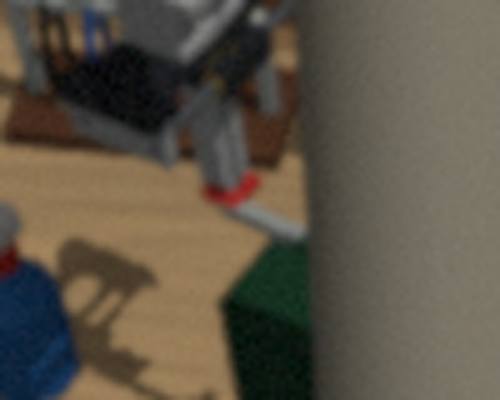

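Side view: the fingertips stand on the pad, at about (186,157), and it is already down about 8 mm with some 5 N. I'll go on pressing past the flip point.

```bash
python3 -m pendant '[[0,0,0.03,0,0,0,-1],[0,0,0.03,0,0,0,-1],[0,0,0.03,0,0,0,-1],[0,0,0,0,0,0,-1]]'
python3 -m pendant '[[0,0,0.02,0,0,0,-1],[0,0,0.02,0,0,0,-1],[0,0,0,0,0,0,-1]]'
python3 -c "
from h import *
to(PAD)"
```

```text
time_s: 4.75
tool_pos: [0.5567, 0.2346, 0.2657]
tool_rot: [0.0, 0.825, 0.565, -0.001]
wrist_force: [-0.1, -0.7, 0.4]
finger_gap: 0.0004
time_s: 5.05
tool_pos: [0.5569, 0.2347, 0.2645]
tool_rot: [0.001, 0.825, 0.565, -0.0]
wrist_force: [-6.3, -2.2, 16.3]
finger_gap: 0.0001
tip [0.5569 0.2347 0.2395] axes az [ 68.8 -21.2] z [ 0.001 -0.002 -1.   ] F [-6.3  -2.2  16.32] t 5.05 gap 6.854639678109431e-05
shift/0.12: [-0.01  -0.009 -0.179] press frame mm (back,lat,up): [-1.2 -1.1 21.5]
```

Force fell to about 0 N (the pawl snapped over), then rose to 16 N at the stop. Next I raise the tool, move over the grip, and check the pawl and lever in pictures.

```bash
python3 -m pendant '[[0,0,-0.1,0,0,0,-1],[0,0,-0.25,0,0,0,-1],[0,0,-0.3,0,0,0,-1],[0,0,-0.3,0,0,0,-1],[-0.35,0,0,0,0,0,-1],[-0.35,0,0,0,0,0,-1],[-0.35,0,0,0,0,0,-1],[-0.35,0,0,0,0,0,-1],[-0.35,0,0,0,0,0,-1],[0,0,0,0,0,0,-1]]'
python3 - <<'E'
from h import *
to(GRIP+[0,0,.04])
o=[]
for n,(x0,y0,x1,y1) in (("side",(150,130,300,260)),("top",(130,120,280,250))):
    im=viewer.snapshot(n);cv2.imwrite(f"pics/{n}2.png",im)
    print(n,blobs(im,(0,170,60),(6,255,255),(160,145,230,180),5)[0])
    o.append(cv2.resize(im[y0:y1,x0:x1],None,fx=2.66,fy=2.66,interpolation=cv2.INTER_CUBIC))
cv2.imwrite("pics/chk.png",np.hstack(o))
E
```

```text
time_s: 6.05
tool_pos: [0.4794, 0.0333, 0.3757]
tool_rot: [0.001, 0.828, 0.561, -0.002]
wrist_force: [-0.6, 0.1, 0.4]
finger_gap: 0.0009
tip [0.4794 0.0331 0.3507] axes az [ 68.3 -21.7] z [-0.002 -0.004 -1.   ] F [-0.61  0.15  0.35] t 6.05 gap 0.0009137285162005963
shift/0.12: [-0.472  0.129  0.47 ] press frame mm (back,lat,up): [-57.2  14.8 -56.1]
side [([186.1, 160.0], [22, 13, 9, 5, 27])]
top [([173.3, 157.2], [9, 7, 10, 11, 72])]
```

View pics/chk.png

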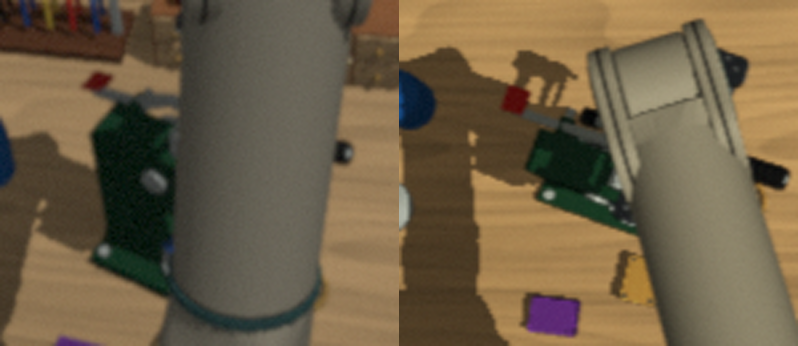

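Run:
```python
from h import *
print(tri((186.1,160.0),(173.3,157.2)))
print(blobs(cv2.imread("pics/side2.png"),(0,120,40),(8,255,255),(160,145,230,180),5)[0],blobs(cv2.imread("pics/top2.png"),(0,120,40),(8,255,255),(160,145,200,180),5)[0])
# grip end still at same spot: mouth of the black end
for n in("side","top"): print(n,blobs(cv2.imread(f"pics/{n}2.png"),(0,0,0),(180,130,60),(258,160,300,200),10)[0],blobs(cv2.imread(f"pics/{n}0.png"),(0,0,0),(180,130,60),(258,160,300,200),10)[0])
```

```text
(array([0.55596377, 0.23635724, 0.23673457]), np.float64(0.0009629204451566617))
[([186.3, 160.2], [22, 12, 10, 7, 39])] [([173.3, 157.2], [8, 7, 11, 12, 86])]
side [([277.7, 186.7], [18, 23, 5, 8, 33])] [([268.8, 185.4], [0, 21, 23, 10, 163])]
top [([268.2, 184.8], [4, 19, 14, 12, 102])] [([266.0, 184.1], [0, 18, 18, 13, 136])]
```

Pad is now triangulated at z = 0.237, 24 to 26 mm lower than at the start, so the pawl is thrown. The visible grip end hasn't moved. Moving to just above the grip.

```bash
python3 -m pendant '[[-0.24,0.065,0.14,0,0,0,-1],[-0.24,0.065,0.14,0,0,0,-1],[0,0,0.15,0,0,0,-1],[0,0,0.14,0,0,0,-1],[0,0,0,0,0,0,-1],[0,0,0,0,0,0,-1]]'
python3 - <<'E'
from h import *
to(GRIP)
for d in (-19.3,-10,0,10,20,30.2,32,34):
    a=-np.radians(d);c=.165*np.cos(a);p=AX+c*F;p[2]=.2+c*np.tan(a)+.013/np.cos(a)+.008*abs(np.tan(a))
    print(d,"lever",round(np.radians(50+d),2),p.round(4),"from first (back,up)/.12:",end=" ")
    if d==-19.3:p0=p
    print(round(-(p-p0)@F/.12,3),round((p-p0)[2]/.12,3))
E
```

```text
time_s: 6.75
tool_pos: [0.4756, -0.0182, 0.3077]
tool_rot: [-0.0, 0.824, 0.566, 0.0]
wrist_force: [0.4, -0.1, -0.2]
finger_gap: 0.0003
tip [ 0.4756 -0.0182  0.2827] axes az [ 69. -21.] z [-0.     0.001 -1.   ] F [ 0.39 -0.13 -0.2 ] t 6.75 gap 0.00029279355037470096
shift/0.12: [-0.066 -0.     0.234] press frame mm (back,lat,up): [ -7.9  -0.1 -28.1]
-19.3 lever 0.54 [ 0.4727 -0.0255  0.2711] from first (back,up)/.12: 0.0 0.0
-10 lever 0.7 [ 0.4703 -0.0318  0.2433] from first (back,up)/.12: -0.056 -0.232
0 lever 0.87 [ 0.4694 -0.0342  0.213 ] from first (back,up)/.12: -0.077 -0.484
10 lever 1.05 [ 0.4703 -0.0318  0.186 ] from first (back,up)/.12: -0.056 -0.71
20 lever 1.22 [ 0.4729 -0.0249  0.1603] from first (back,up)/.12: 0.006 -0.923
30.2 lever 1.4 [ 0.4774 -0.0133  0.1367] from first (back,up)/.12: 0.109 -1.12
32 lever 1.43 [ 0.4784 -0.0108  0.1329] from first (back,up)/.12: 0.132 -1.152
34 lever 1.47 [ 0.4795 -0.0078  0.1288] from first (back,up)/.12: 0.158 -1.186
```

```bash
python3 -m pendant '[[-0.07,0,0.04,0,0,0,-1],[-0.01,0,0.05,0,0,0,-1],[-0.01,0,0.06,0,0,0,-1],[-0.01,0,0.06,0,0,0,-1],[-0.01,0,0.06,0,0,0,-1],[-0.01,0,0.06,0,0,0,-1],[0,0,0,0,0,0,-1]]'
python3 - <<'E'
from h import *
to(GRIP)
im=viewer.snapshot("side")[140:230,220:320];cv2.imwrite("pics/grip1.png",cv2.resize(im,None,fx=5,fy=5,interpolation=cv2.INTER_CUBIC))
im=viewer.snapshot("top");cv2.imwrite("pics/grip1t.png",im)
E
```

```text
time_s: 7.45
tool_pos: [0.4692, -0.033, 0.2668]
tool_rot: [-0.001, 0.825, 0.565, -0.001]
wrist_force: [0.8, 0.2, -0.3]
finger_gap: 0.0007
tip [ 0.4691 -0.033   0.2418] axes az [ 68.8 -21.2] z [-0.002  0.001 -1.   ] F [ 0.78  0.19 -0.28] t 7.45 gap 0.0007431586190517049
shift/0.12: [ 0.069  0.005 -0.107] press frame mm (back,lat,up): [ 8.3  0.7 12.8]
```

View pics/grip1.png

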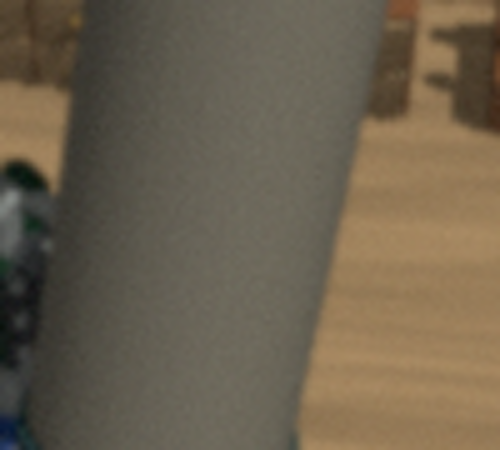

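The arm hides the grip in this view, and the force reads about 0 with the tool at rest. I'll push a little further and read the force at the end of the motion, with no hold row.

```bash
python3 -m pendant '[[-0.01,0,0.06,0,0,0,-1],[-0.01,0,0.06,0,0,0,-1]]'
python3 -m pendant '[[0,0,0.06,0,0,0,-1],[0,0,0.06,0,0,0,-1]]'
python3 - <<'E'
from h import *
to(GRIP)
print(blobs(cv2.imread("pics/grip1t.png"),(0,0,0),(180,130,60),(255,160,300,205),10)[0])
im=viewer.snapshot("top");print(blobs(im,(0,0,0),(180,130,60),(255,160,300,205),10)[0])
o=[cv2.resize(i[130:240,190:310],None,fx=3.3,fy=3.3,interpolation=cv2.INTER_CUBIC) for i in (cv2.imread("pics/grip1t.png"),im)]
cv2.imwrite("pics/grip2.png",np.hstack(o))
E
```

```text
time_s: 7.75
tool_pos: [0.4694, -0.0351, 0.2534]
tool_rot: [0.0, 0.825, 0.565, 0.001]
wrist_force: [-0.2, 1.1, 2.6]
finger_gap: 0.0004
time_s: 7.95
tool_pos: [0.4689, -0.0359, 0.2385]
tool_rot: [0.0, 0.825, 0.565, -0.0]
wrist_force: [-0.4, -1.9, 1.7]
finger_gap: 0.0003
tip [ 0.4689 -0.036   0.2135] axes az [ 68.8 -21.2] z [-0.    -0.001 -1.   ] F [-0.37 -1.91  1.68] t 7.95 gap 0.0002532665118037059
shift/0.12: [ 0.092 -0.002 -0.343] press frame mm (back,lat,up): [11.1 -0.2 41.1]
[([255.6, 200.1], [0, 34, 3, 11, 21])]
[([256.8, 198.4], [0, 30, 6, 15, 59])]
```

View pics/grip2.png

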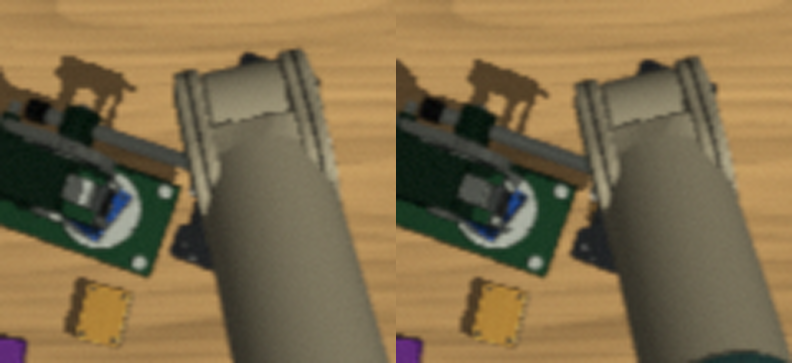

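Both top views show the lever still in its plane. During motion the force on the tool was 2 to 3 N, in line with the stated lever stiffness, so the lever is following and is now about level. Carrying on along the arc.

```bash
python3 -m pendant '[[0.005,0,0.06,0,0,0,-1],[0.005,0,0.06,0,0,0,-1],[0.01,0,0.06,0,0,0,-1],[0.01,0,0.06,0,0,0,-1],[0.015,0,0.06,0,0,0,-1],[0.02,0,0.06,0,0,0,-1],[0.02,0,0.06,0,0,0,-1]]'
python3 -m pendant '[[0.02,0,0.04,0,0,0,-1],[0.02,0,0.04,0,0,0,-1],[0.02,0,0.04,0,0,0,-1]]'
python3 -m pendant '[[0.01,0,0.02,0,0,0,-1],[0.01,0,0.02,0,0,0,-1]]'
python3 -c "
from h import *
to(GRIP)"
```

```text
time_s: 8.7
tool_pos: [0.4726, -0.0257, 0.188]
tool_rot: [-0.0, 0.825, 0.565, -0.0]
wrist_force: [-1.5, -2.7, 2.1]
finger_gap: 0.0003
time_s: 9.0
tool_pos: [0.4751, -0.019, 0.1739]
tool_rot: [-0.0, 0.825, 0.565, -0.0]
wrist_force: [-0.6, -1.9, 2.3]
finger_gap: 0.0005
time_s: 9.2
tool_pos: [0.476, -0.0168, 0.1693]
tool_rot: [-0.0, 0.825, 0.565, -0.0]
wrist_force: [-2.4, -2.9, 1.0]
finger_gap: 0.0007
tip [ 0.476  -0.0168  0.1443] axes az [ 68.8 -21.2] z [-0. -0. -1.] F [-2.38 -2.86  1.03] t 9.2 gap 0.0006758047534465086
shift/0.12: [-0.078  0.001 -0.919] press frame mm (back,lat,up): [-9.300e+00  1.000e-01  1.103e+02]
```

```bash
python3 -m pendant '[[0.01,0,0.025,0,0,0,-1],[0.01,0,0.025,0,0,0,-1]]'
python3 -m pendant '[[0.01,0,0.02,0,0,0,-1],[0,0,0,0,0,0,-1]]'
python3 -m pendant '[[0.005,0,0.015,0,0,0,-1],[0,0,0,0,0,0,-1]]'
python3 -m pendant '[[0.005,0,0.015,0,0,0,-1],[0,0,0,0,0,0,-1]]'
```

```text
time_s: 9.4
tool_pos: [0.4769, -0.0145, 0.1633]
tool_rot: [-0.0, 0.825, 0.565, -0.0]
wrist_force: [-0.9, -2.3, 2.0]
finger_gap: 0.0005
time_s: 9.6
tool_pos: [0.4773, -0.0135, 0.161]
tool_rot: [-0.0, 0.825, 0.565, -0.0]
wrist_force: [-1.6, -2.7, 1.9]
finger_gap: 0.0005
time_s: 9.8
tool_pos: [0.4775, -0.0131, 0.1598]
tool_rot: [0.0, 0.825, 0.565, -0.0]
wrist_force: [-3.2, -3.0, 8.0]
finger_gap: 0.0005
time_s: 10.0
tool_pos: [0.4777, -0.0127, 0.1585]
tool_rot: [0.0, 0.825, 0.565, -0.0]
wrist_force: [-5.0, -3.1, 12.6]
finger_gap: 0.0006
```

Force rose sharply (8, then 13 N) at tip z about 0.134, close to the predicted 0.137 for foot on the mould. One hold row, then I back off and look.

```bash
python3 -m pendant '[[0,0,0,0,0,0,-1],[0,0,0,0,0,0,-1],[0,0,0,0,0,0,-1]]'
python3 -m pendant '[[-0.01,0,-0.03,0,0,0,-1],[-0.03,0,-0.06,0,0,0,-1],[-0.05,0,-0.2,0,0,0,-1],[-0.1,0,-0.35,0,0,0,-1],[-0.1,0,-0.35,0,0,0,-1],[-0.38,0,-0.1,0,0,0,-1],[-0.38,0,-0.1,0,0,0,-1],[-0.38,0,-0.1,0,0,0,-1],[-0.38,0,0,0,0,0,-1],[-0.38,0,0,0,0,0,-1]]'
python3 - <<'E'
from h import *
to(GRIP)
o=[];I={}
for n,(x0,y0,x1,y1) in (("side",(150,130,300,260)),("top",(130,120,280,250))):
    im=I[n]=viewer.snapshot(n);cv2.imwrite(f"pics/{n}3.png",im)
    print(n,"red",blobs(im,(0,120,40),(8,255,255),(160,145,200,180),5)[0],"black",blobs(im,(0,0,0),(180,130,55),(225,160,300,230),25)[0])
    o.append(cv2.resize(im[y0:y1,x0:x1],None,fx=2.66,fy=2.66,interpolation=cv2.INTER_CUBIC))
cv2.imwrite("pics/end.png",np.hstack(o))
E
```

```text
time_s: 10.3
tool_pos: [0.4777, -0.0127, 0.1586]
tool_rot: [0.0, 0.825, 0.565, -0.0]
wrist_force: [-5.6, -3.1, 13.4]
finger_gap: 0.0005
time_s: 11.3
tool_pos: [0.3834, -0.259, 0.3135]
tool_rot: [0.002, 0.825, 0.566, 0.001]
wrist_force: [1.1, -0.2, 0.7]
finger_gap: 0.0005
tip [ 0.3835 -0.259   0.2885] axes az [ 68.9 -21.1] z [ 0.004 -0.001 -1.   ] F [ 1.08 -0.23  0.72] t 11.3 gap 0.0005491918669656727
shift/0.12: [ 2.083 -0.009  0.283] press frame mm (back,lat,up): [250.   -0.4 -33.9]
side red [([186.1, 160.1], [21, 12, 11, 7, 57])] black [([226.6, 196.5], [0, 25, 5, 23, 70])]
top red [([173.4, 157.3], [8, 7, 11, 11, 89])] black [([235.0, 191.4], [0, 19, 20, 28, 161]), ([256.8, 185.4], [19, 18, 26, 16, 188]), ([229.2, 207.8], [0, 45, 9, 7, 25])]
```

View pics/end.png

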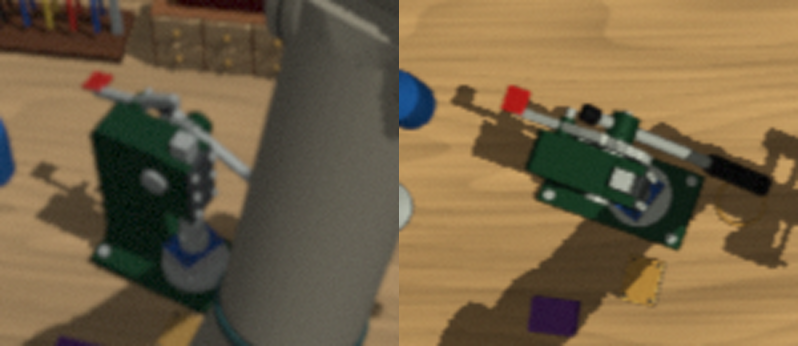

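Run:
```python
from h import *
for z in(.11,.118,.125):
    p=onz("top",(256.8,185.4),z);d=(p-AX)@F;print(z,p.round(4),"radius",np.hypot(d,z-.2).round(4),"lever",(np.radians(50)+np.arctan2(.2-z,d)).round(3),"lat",((p-AX)@L).round(4))
for n in("side","top"):
    a=cv2.imread(f"pics/{n}0.png");b=cv2.imread(f"pics/{n}3.png")
    for nm,lo,hi,R in(("spare/bangle/jar",(12,130,90),(25,255,255),(95,195,280,285) ),("purple",(125,100,30),(150,255,255),(150,225,215,285)),("sprayer",(100,150,60),(125,255,255),(110,140,165,205))):
        print(n,nm,[x for x in blobs(a,lo,hi,R,25)[0]],"|",[x for x in blobs(b,lo,hi,R,25)[0]])
t=pose()[2];print(t["time_s"],np.round(t["wrist_force"],2))
```

```text
0.11 [ 0.4777 -0.0137  0.11  ] radius 0.1689 lever 1.435 lat 0.0004
0.118 [ 0.477  -0.0137  0.118 ] radius 0.165 lever 1.393 lat -0.0003
0.125 [ 0.4763 -0.0137  0.125 ] radius 0.1618 lever 1.355 lat -0.0008
side spare/bangle/jar [([263.0, 239.1], [158, 35, 20, 18, 80]), ([107.4, 242.5], [3, 39, 20, 19, 261]), ([217.3, 256.0], [113, 53, 20, 17, 212])] | [([107.4, 242.3], [3, 39, 21, 19, 256]), ([216.6, 256.5], [114, 54, 16, 16, 146])]
side purple [([178.5, 266.2], [17, 32, 23, 19, 310])] | [([178.6, 266.4], [18, 32, 23, 19, 317])]
side sprayer [([144.0, 186.8], [24, 33, 21, 27, 396])] | [([144.1, 186.8], [24, 33, 21, 27, 397])]
top spare/bangle/jar [([169.9, 236.4], [0, 0, 185, 90, 10790]), ([259.5, 272.9], [140, 64, 45, 26, 853])] | [([134.4, 237.2], [0, 0, 105, 90, 5288]), ([239.9, 247.6], [90, 1, 95, 89, 4600])]
top purple [([187.5, 238.3], [28, 6, 20, 15, 234])] | [([187.8, 238.4], [29, 7, 19, 14, 223])]
top sprayer [([132.9, 158.1], [12, 7, 21, 21, 272])] | [([133.0, 158.1], [13, 7, 20, 21, 269])]
11.4 [-0.34  0.22  0.48]
```

```bash
python3 -m pendant '[[0,0,0,0,0,0,-1]]' && python3 -c "
from cell import arm; print(arm.job_done())"
```

```text
time_s: 11.5
tool_pos: [0.3834, -0.2579, 0.3126]
tool_rot: [0.0, 0.826, 0.564, 0.001]
wrist_force: [0.0, 0.9, -0.1]
finger_gap: 0.0006
the job is handed in; nothing more can be done
None
```

I threw the pawl clear, closed the press onto the mould, and handed the job in at 11.5 s. No verdict is reported, so these are my own checks:

- **Pawl:** I pressed the red pad down with shut fingertips. The force dropped to about 0 N as it snapped over, then rose to 16 N at its stop. The pad's height went from 0.263 m to 0.237 m. Its pixel position was the same after the lever push, so the pawl stayed clear.
- **Lever:** I pushed the grip down its arc at 2–4 N until the force rose to about 14 N with the foot on the mould. After I backed off, the grip in the top view fits the 165 mm radius at a lever angle of about 1.39 rad. That is near the expected 1.40 rad, but good only to about ±0.03, so the 1.37 rad limit is inside that margin.
- **Arm at hand-in:** it was clear of everything, with wrist force under 1 N.
- **Other objects:** the sprayer, jar and purple block showed no shift. The spare mould agreed to within a pixel, though it was partly in shadow.

**Not checked:** I could not measure the ram's force on the mould after letting go. The bangle was shadowed or hidden, and I did not compare the hammer, bench block or ring stick. My top-view colour comparison for the brass objects failed because the mask merged with the bench.

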